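Find the fuller refill tub for the empty dispenser

ROBOT

A 6-joint arm with a two-finger parallel gripper is mounted at the origin on the work surface. World frame = base frame: x ahead of the robot, y to its left, z up, the work surface at z = 0. Lengths are in m, angles in rad, forces in N, time in s.
With the tool pointing down it reaches from about 0.4 to 0.825 m from the base axis. Payload 7 kg.
Tool frame: the origin (TCP) lies on the centre line of the jaws, within the pads' length; the fingertips stand 25 mm ahead of it and the grasp point (between the pads) lies 6 mm ahead of it; z points along the fingers, y is the line along which they close (so a half turn about z gives the same grasp; the last joint's range is limited). The gripper opens to 88 mm and grips with 3 to 60 N. Pads are 19 mm wide; open, the fingers measure 130 mm over their backs; the gripper's body (78 mm by 193 mm) begins 47 mm behind the grasp point.
Start: joints at [-0.887, 0.359, 0.012, 0, -1.224, -0.288], TCP at [0.26, -0.623, 0.252] pointing down, gripper open.
Joint ranges: [-3.07, 3.07], [-1.43, 2.12], [-1.02, 1.25], [-3.03, 1.67], [-3.05, -0], [-3.03, 3.03]. Speed limits (rad/s): [2.39, 2.39, 3.01, 3.14, 3.14, 3.14].

INTERFACE

Orientations are given as [roll, pitch, yaw] about the fixed x, y, z axes, in that order (R = Rz(yaw) Ry(pitch) Rx(roll)).
In Python, from station import readout, vision, arm gives the robot as it stands. The module is installed in compiled form; this text tells all that it offers.
- The arm moves only by the tool carry_out, never from a script. Its argument "commands" is a list of rows, each an object with "dp": the shift along the tool's x, y, z in m, a list of three; "rotation": the turn, a rotation vector about the tool's x, y, z in degrees, a list of three. In form: [{"dp": [dx, dy, dz], "rotation": [wx, wy, wz]}, ...]. A call has 1 to 8 rows; each row shifts and turns the commanded pose from where the row before left it, along the tool's axes as they then stand; what a row does not reach is not made up. A row lasts 1/8 s, in which the tool goes at most 62.5 mm and 10.7 degrees, less where a joint would pass 70% of its speed; a pose out of reach is approached as far as the arm can. A call with a gripper value outside its range is refused whole. "grip" is the finger opening in m, from 0 to 0.0876, set as the call begins (left out, the last holds). The fingers move at their own pace and stop on an object; "force" is the grip in N (left out, the last holds). Time passes only in rows, so rows that do not move let the fingers close. It gives the time, the measured TCP pose, the force, the opening and the grip force at its end, in the units of the state.
- readout.get_state(): the state, without advancing time (a new reading comes with each control period).
- vision.grab_frame(name): name is "scene" or "top"; returns (picture, depth): 400x640x3 uint8, red, green, blue; 400x640 float32, m along the optical axis (not along the pixel's ray), 0 where there is no reading.
- vision.calibration(name): a dict with "fovy" (degrees; the focal length in pixels is half the picture's height over the tangent of half this angle, whatever the lens; pixels are square), "cx", "cy" (the principal point, pixels), "origin" and "attitude" of the camera in the world. Camera axes: x right, y down, z forward; pixel columns grow to the right and rows downward; lengths in m; the calibration is good to about 2 mm. A picture is of the moment at which its call begins. calibration takes no time and is no camera call.
- arm.job_done(): hands the job in; it is judged then, once.
Trained networks look in the newest picture that a camera, given by its name, has taken for a name from the list of things; names that differ only in an ending like _2 or _b are one class to them, and where a whole thing is asked for, a point or a joint stands for the part that bears it (a point fixed in the world has none). Each returns a list of dicts, best first, with "score" (0 to 1); they miss things now and then, are a little off and sometimes report something else, mostly with a low value. They report only what shows in the picture. A call takes as long as a camera call. They do not tell look-alikes from the thing itself.
- vision.trace(label, camera): "pixels" (400x640 bool, what is visible of it) and "position" ([row, column] in pixels, amid what is visible of it).
The state is a dict: "t": time; "q": joint angles; "qd": joint speeds; "joint_efforts": joint torques, N m; "eef_pos": TCP position; "ee_rot": TCP orientation; "force": force on the tool from outside, world axes, zero at the start; "moment": the same for the moment, N m; "width": finger opening in m; "gripper_force": force on a finger pad.
Only numpy, scipy, OpenCV 4.12 (cv2) and the standard library are available. Lean on these libraries where they do the work, as an engineer would, in place of code of your own. Each camera call takes 0.05 s, during which the arm holds its last target. There are 200 camera calls.

TASK

The soap dispenser is empty, and of the two tall white refill tubs, one with a round body and one with a square body, one is nearly used up. Lift the round tub clear of the glass shelf to feel its weight and put it down again, then lift the square tub likewise; stand the heavier of the two upright in the middle of the round coaster, with the lighter one standing where you found it. Set the tubs down rather than dropping them, and leave the chrome dispenser undisturbed.

Things in the scene. Friction and masses are not known exactly. Their poses are not given: they have to be found in the camera images.
- round_tub: closed white plastic refill tub with a twist cap and a round body of 56 mm diameter; 110 mm tall, of which the top 34 mm is a round ribbed cap of 58 mm diameter, centred. Origin: centre of the underside, z up. Stands loose on the glass shelf (its top is 30 mm above the work surface). Weighs 0.09-0.13 kg (nearly used up) or 0.33-0.44 kg (full): always one tub of each, told only by lifting
- square_tub: closed white plastic refill tub with a twist cap and a square body, 52 x 52 mm (sides along x, y; corners jut out below the cap); 110 mm tall, of which the top 34 mm is a round ribbed cap of 58 mm diameter, centred. Origin: centre of the underside, z up. Stands loose on the glass shelf (its top is 30 mm above the work surface). Weighs 0.09-0.13 kg (nearly used up) or 0.33-0.44 kg (full): always one tub of each, told only by lifting
- coaster: round ceramic coaster, 100 mm diameter, 10 mm thick, fixed flat on the glass shelf (a square tile of like size lies farther back and is not meant). Origin: centre of its underside, z up; its top is 10 mm above the origin
- dispenser: empty chrome push dispenser, loose, upright near the far edge of the glass shelf: body 64 mm diameter, 157 mm tall with its pump head, whose spout reaches about 50 mm out along its -x. Origin: centre of the underside, z up
Mind the look-alikes: they are no part of the job. What is shaped like the round_tub but purple is not meant.

How it is judged:
On the way, in this order (a step that is already met when the one before it is completed fails the run):
1. the round tub is lifted at least 25 mm clear of the glass shelf, upright, while the other stands (height (world z) of round_tub above 0.055 m and angle between round_tub's own z axis and vertical below 0.26 rad and height (world z) of square_tub below 0.045 m), for 0.2 s.
2. the square tub is lifted at least 25 mm clear of the glass shelf, upright, while the other stands (height (world z) of square_tub above 0.055 m and angle between square_tub's own z axis and vertical below 0.26 rad and height (world z) of round_tub below 0.045 m), for 0.2 s.
At the end, for the whole second after the job is handed in: the heavier tub (the one that weighs on the coaster with more than 2.2 N) stands upright, released and at rest on the round coaster, its axis within 20 mm of the coaster's centre; the lighter tub stands upright and at rest on the glass shelf within 30 mm of where it started (((horizontal distance between round_tub and coaster below 0.02 m and z of round_tub in the frame of coaster between 0.007 and 0.014 m and contact force between round_tub and coaster above 2.2 N and angle between each of round_tub, square_tub's own z axis and vertical below 0.1 rad and linear speed of each of round_tub, square_tub below 0.02 m/s and distance of square_tub from where it was at the start of the episode below 0.03 m) or (horizontal distance between square_tub and coaster below 0.02 m and z of square_tub in the frame of coaster between 0.007 and 0.014 m and contact force between square_tub and coaster above 2.2 N and angle between each of square_tub, round_tub's own z axis and vertical below 0.1 rad and linear speed of each of square_tub, round_tub below 0.02 m/s and distance of round_tub from where it was at the start of the episode below 0.03 m))); the robot touches nothing.
It fails at once if a tub is dropped (moves freely, out of the fingers, faster than 0.5 m/s, as after a fall of more than about 13 mm) ((linear speed of round_tub above 0.5 m/s and contact force between the fingers and round_tub below 0.1 N) or (linear speed of square_tub above 0.5 m/s and contact force between the fingers and square_tub below 0.1 N)).
It fails at once if a tub is tipped by more than 35 degrees (angle between any of round_tub, square_tub's own z axis and vertical above 0.61 rad).
It fails at once if the dispenser is moved by more than 30 mm or tipped by more than 20 degrees (distance of dispenser from where it was at the start of the episode above 0.03 m or angle between dispenser's own z axis and vertical above 0.35 rad).
It also fails if it takes over 72 s, if anything falls off the work surface, if the arm or the gripper's body presses on something with over 40 N, if the wrist force passes 120 N, or if a joint passes its speed limit or range.

## Working session

There is one attempt and no reset: what is moved stays moved. The work goes in short steps, Python scripts to look and compute and a tool call to move; the robot and the scene stay as the last step left them, time stands still between calls to the robot, and variables do not carry over. Pictures are saved under pics/ and viewed, at most 10 in all, crops included, and the job is handed in when it is done.

Besides the shell and the picture viewer there is one more tool, called after "Emit:" as name(argument=value, ...), one argument or row to a line, values as JSON. carry_out: Moves the arm, as the interface text tells. Its arguments: {"type":"object","properties":{"commands":{"type":"array"},"grip":{"type":"number"},"force":{"type":"number"}},"required":["commands"]}

```bash
mkdir -p pics; cat > h.py <<'E'
from station import readout, vision, arm
import numpy as np, cv2
from scipy.spatial.transform import Rotation as R
def cam(n):
    c=vision.calibration(n); return c
def Rc(c):
    a=np.array(c['attitude'],float)
    if a.shape==(3,3): return a
    if a.size==4: return R.from_quat(a).as_matrix()
    return R.from_euler('xyz',a).as_matrix()
def cloud(n,d):
    c=cam(n); f=200/np.tan(np.radians(c['fovy'])/2)
    v,u=np.mgrid[0:400,0:640]
    p=np.stack([(u-c['cx'])/f*d,(v-c['cy'])/f*d,d],-1)
    return p@Rc(c).T+np.array(c['origin'])
E
python3 - <<'E'
from h import *
print(readout.get_state())
for n in('scene','top'):
    print(n,cam(n))
    im,d=vision.grab_frame(n); cv2.imwrite(f'pics/{n}0.png',im[...,::-1]); np.savez(f'{n}0.npz',im=im,d=d)
    P=cloud(n,d)
    for l in('round_tub','square_tub','coaster','dispenser'):
        for r in vision.trace(l,n)[:4]:
            m=r['pixels']&(d>0); q=P[m]
            if len(q)<5: continue
            print(l,round(r['score'],2),np.round(r['position']),m.sum(),'med',np.median(q,0).round(3),'lo',np.percentile(q,3,0).round(3),'hi',np.percentile(q,97,0).round(3))
E
```

```text
{'t': 0.0, 'q': array([-8.86889791e-01,  3.59388710e-01,  1.10431069e-02, -3.25554522e-04,
       -1.22410061e+00, -2.88112992e-01]), 'qd': array([ 7.29947423e-04, -1.40236895e-03, -9.82782504e-04, -8.06481239e-04,
       -2.65492161e-04, -8.31768437e-05]), 'joint_efforts': array([ 2.75791681e-03, -5.82715380e+01,  2.93055975e+01,  6.99669912e+00,
        7.02558857e-03, -1.46841026e-04]), 'eef_pos': array([ 0.26004198, -0.6224075 ,  0.25061905]), 'ee_rot': array([ 3.13992381e+00, -1.75420769e-04, -2.74590984e+00]), 'force': array([ 0.71404154,  0.49691277, -0.50141483]), 'moment': array([ 0.00792176, -0.00234755,  0.00533078]), 'gripper_force': 0.0, 'width': 0.08751221029042455}
scene {'fovy': 55.86371354214678, 'cx': 316.0515600779597, 'cy': 195.40262642493295, 'origin': array([ 0.96388642, -0.47905413,  0.9386584 ]), 'attitude': array([-2.49749613, -0.00429516,  0.74063154])}
round_tub 0.98 [209. 169.] 780 med [ 0.254 -0.306  0.086] lo [ 0.214 -0.328  0.002] hi [ 0.264 -0.277  0.111]
round_tub 0.88 [192. 203.] 667 med [ 0.291 -0.218  0.092] lo [ 0.252 -0.24   0.014] hi [ 0.301 -0.
[... 575 characters left out ...]
attitude': array([-3.10116797, -0.00535892, -1.54170739])}
round_tub 0.72 [303. 440.] 811 med [ 0.241 -0.291  0.108] lo [ 0.213 -0.322  0.011] hi [ 0.262 -0.274  0.112]
round_tub 0.61 [171. 330.] 579 med [ 0.532 -0.027  0.139] lo [ 0.506 -0.052  0.032] hi [ 0.559 -0.003  0.142]
square_tub 0.62 [176. 415.] 784 med [ 0.532 -0.212  0.138] lo [ 0.505 -0.241  0.042] hi [ 0.564 -0.189  0.142]
coaster 0.73 [168. 210.] 1268 med [0.547 0.263 0.039] lo [0.504 0.22  0.035] hi [0.591 0.306 0.043]
dispenser 0.84 [ 73. 268.] 923 med [0.745 0.111 0.138] lo [0.719 0.086 0.041] hi [0.778 0.141 0.188]
dispenser 0.36 [174. 413.] 779 med [ 0.533 -0.212  0.139] lo [ 0.506 -0.243  0.044] hi [ 0.564 -0.189  0.142]
```

View pics/scene0.png

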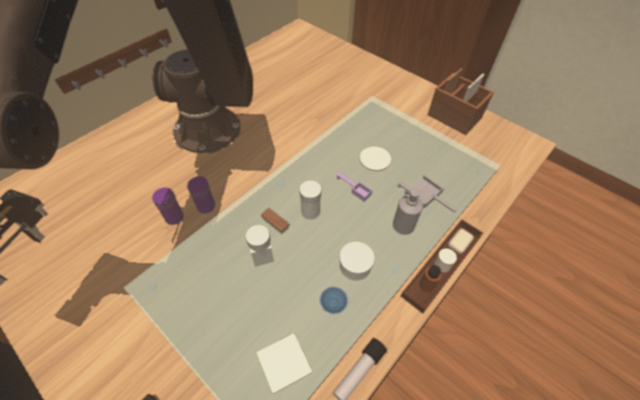

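View pics/top0.png

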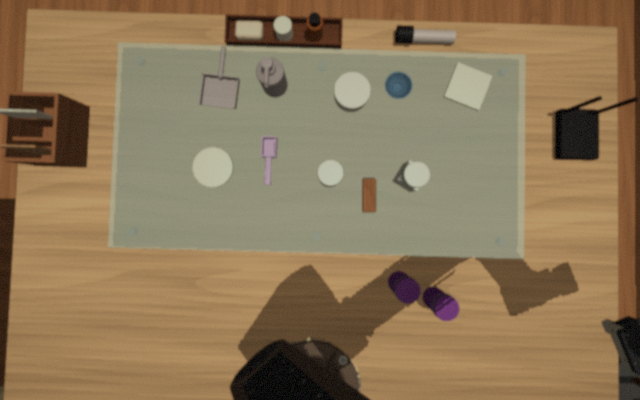

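```bash
python3 - <<'E'
from h import *
for n in('scene','top'):
    z=np.load(n+'0.npz'); P=cloud(n,z['d']); ok=z['d']>0
    for nm,x,y in(('round',.535,-.028),('square',.535,-.215)):
        m=ok&(abs(P[...,0]-x)<.06)&(abs(P[...,1]-y)<.06)
        c=P[m&(P[...,2]>.135)&(P[...,2]<.15)]
        (cx,cy),r=cv2.minEnclosingCircle(c[:,:2].astype(np.float32))
        b=P[m&(P[...,2]>.045)&(P[...,2]<.100)]
        print(n,nm,'cap',round(cx,4),round(cy,4),round(r,4),c[:,2].mean().round(4),'mid',((np.percentile(c,1,0)+np.percentile(c,99,0))/2).round(4),'body',len(b),b.min(0).round(3) if len(b) else '',b.max(0).round(3)if len(b) else '')
        if n=='scene' and len(b)>10:
            print(cv2.minAreaRect(b[:,:2].astype(np.float32)), np.round(b[::max(1,len(b)//25),:2],3).tolist())
    m=ok&(abs(P[...,2]-.04)<.004)&(abs(P[...,0]-.548)<.07)&(abs(P[...,1]-.263)<.07)
    (cx,cy),r=cv2.minEnclosingCircle(P[m][:,:2].astype(np.float32)); print(n,'coaster',cx,cy,r,P[m].mean(0))
    m=ok&(P[...,2]>.05)&(P[...,0]>.3)&(P[...,2]<.3)
    k,l,s,ce=cv2.connectedComponentsWithStats(m.astype(np.uint8))
    for i in range(1,k):
        if s[i,4]>40: q=P[l==i]; print(n,q.min(0).round(3),q.max(0).round(3),s[i,4])
E
```

```text
scene round cap 0.5351 -0.0274 0.0287 0.1392 mid [ 0.5353 -0.0277  0.139 ] body 218 [ 0.516 -0.055  0.045] [ 0.563 -0.014  0.1  ]
((0.545166015625, -0.04049312695860863), (0.05473703891038895, 0.025420602411031723), 37.37797927856445) [[0.521, -0.051], [0.56, -0.016], [0.527, -0.053], [0.559, -0.014], [0.553, -0.045], [0.518, -0.049], [0.549, -0.049], [0.562, -0.031], [0.539, -0.054], [0.557, -0.041], [0.526, -0.053], [0.552, -0.048], [0.563, -0.027], [0.545, -0.053], [0.56, -0.036], [0.534, -0.053], [0.556, -0.044], [0.56, -0.015], [0.548, -0.048], [0.562, -0.03], [0.546, -0.05], [0.562, -0.034], [0.548, -0.052], [0.56, -0.032], [0.552, -0.048], [0.541, -0.053], [0.559, -0.039], [0.56, -0.04]]
scene square cap 0.5368 -0.2198 0.0298 0.1393 mid [ 0.5368 -0.22    0.1392] body 209 [ 0.545 -0.255  0.045] [ 0.573 -0.211  0.1  ]
((0.5584437251091003, -0.23253589868545532), (0.051478903740644455, 0.004339689388871193), 60.208431243896484) [[0.568, -0.216], [0.56, -0.229], [0.572, -0.211], [0.563, -0.226], [0.551, -0.245], [0.561, -0.228], [0.572, -0.212], [0.556, -0.24], [0.565, -0.223], [0
[... 1419 characters left out ...]
 [0.54735759 0.26318945 0.03960539]
top [0.885 0.001 0.051] [0.918 0.038 0.099] 291
top [0.882 0.078 0.05 ] [0.927 0.121 0.06 ] 253
top [0.768 0.206 0.05 ] [0.845 0.294 0.06 ] 202
top [0.709 0.084 0.05 ] [0.79  0.147 0.19 ] 904
top [ 0.728 -0.227  0.05 ] [ 0.797 -0.158  0.059] 191
top [ 0.695 -0.119  0.05 ] [ 0.781 -0.032  0.09 ] 1108
top [0.539 0.596 0.05 ] [0.701 0.721 0.173] 4483
top [ 0.711 -0.623  0.052] [ 0.721 -0.613  0.155] 148
top [ 0.71  -0.703  0.051] [ 0.721 -0.692  0.157] 166
top [0.507 0.106 0.05 ] [0.626 0.143 0.058] 211
top [ 0.504 -0.057  0.051] [0.563 0.002 0.144] 554
top [ 0.5   -0.249  0.05 ] [ 0.57  -0.185  0.144] 761
top [ 0.448 -0.142  0.051] [ 0.529 -0.108  0.062] 469
```

The scene picture shows the round tub at about (312,199), the square tub at (260,243) and the round coaster at (375,158). The square tile is at (284,362) and the purple look-alikes are at (168,206) and (202,195).

The top view agrees:

| Thing | Position in world (m) | Check |
|---|---|---|
| Round tub | (0.534, -0.027) | cap top measures z = 0.139 |
| Square tub | (0.536, -0.220) | cap top measures z = 0.139; faces turned about 60° |
| Coaster | (0.548, 0.263) | top measures z = 0.040 |

I'll turn the tool to align with the world axes and move over the round tub.

Emit:
carry_out(
  commands=[
    {"dp": [0,0,0],"rotation": [0,0,7.5]},
    {"dp": [0,0,0],"rotation": [0,0,7.5]},
    {"dp": [0,0,0],"rotation": [0,0,7.7]},
    {"dp": [-0.023,0.05,0],"rotation": [0,0,0]},
    {"dp": [-0.023,0.05,0],"rotation": [0,0,0]},
    {"dp": [-0.023,0.05,0],"rotation": [0,0,0]},
    {"dp": [-0.023,0.05,0],"rotation": [0,0,0]},
    {"dp": [-0.023,0.05,0],"rotation": [0,0,0]},
  ],
  grip=0.0876,
)

```text
t: 1.5
eef_pos: [0.3759, -0.3713, 0.2519]
ee_rot: [-3.141, 0.001, 3.141]
force: [0.7, 0.5, 0.4]
width: 0.0874
gripper_force: 0.0
```

Emit:
carry_out(
  commands=[
    {"dp": [-0.02,0.045,0],"rotation": [0,0,0]},
    {"dp": [-0.02,0.045,0],"rotation": [0,0,0]},
    {"dp": [-0.02,0.045,0],"rotation": [0,0,0]},
    {"dp": [-0.02,0.045,0],"rotation": [0,0,0]},
    {"dp": [-0.02,0.045,0],"rotation": [0,0,0]},
    {"dp": [-0.02,0.045,0],"rotation": [0,0,0]},
    {"dp": [-0.02,0.045,0],"rotation": [0,0,0]},
    {"dp": [-0.018,0.03,0],"rotation": [0,0,0]},
  ],
)

```text
t: 2.5
eef_pos: [0.534, -0.0259, 0.2519]
ee_rot: [3.141, 0.001, -3.141]
force: [0.4, -1.3, -0.4]
width: 0.0878
gripper_force: 0.0
```

Emit:
carry_out(
  commands=[
    {"dp": [0,0,0],"rotation": [0,0,0]},
    {"dp": [0,0,0],"rotation": [0,0,0]},
  ],
)

```text
t: 2.75
eef_pos: [0.5331, -0.028, 0.2515]
ee_rot: [-3.142, -0.0, -3.142]
force: [-0.5, 0.1, -0.2]
width: 0.0873
gripper_force: 0.0
```

Emit:
carry_out(
  commands=[
    {"dp": [-0.001,0.001,0.025],"rotation": [0,0,0]},
    {"dp": [0,0,0.025],"rotation": [0,0,0]},
    {"dp": [0,0,0.025],"rotation": [0,0,0]},
    {"dp": [0,0,0.02],"rotation": [0,0,0]},
    {"dp": [0,0,0.015],"rotation": [0,0,0]},
    {"dp": [0,0,0.014],"rotation": [0,0,0]},
    {"dp": [0,0,0],"rotation": [0,0,0]},
    {"dp": [0,0,0],"rotation": [0,0,0]},
  ],
)

```text
t: 3.75
eef_pos: [0.5348, -0.0269, 0.1281]
ee_rot: [3.142, 0.001, 3.141]
force: [-0.6, -0.0, 0.1]
width: 0.0879
gripper_force: 0.0
```

Emit:
carry_out(
  commands=[
    {"dp": [0,0,0],"rotation": [0,0,0]},
    {"dp": [0,0,0],"rotation": [0,0,0]},
    {"dp": [0,0,0],"rotation": [0,0,0]},
    {"dp": [0,0,0],"rotation": [0,0,0]},
    {"dp": [0,0,0],"rotation": [0,0,0]},
    {"dp": [0,0,0],"rotation": [0,0,0]},
  ],
  grip=0.045,
  force=25,
)

```text
t: 4.5
eef_pos: [0.5345, -0.0269, 0.1277]
ee_rot: [3.142, 0.0, 3.141]
force: [-1.1, 0.2, 2.9]
width: 0.0577
gripper_force: 25.0
```

Emit:
carry_out(
  commands=[
    {"dp": [0,0,-0.01],"rotation": [0,0,0]},
    {"dp": [0,0,-0.015],"rotation": [0,0,0]},
    {"dp": [0,0,-0.015],"rotation": [0,0,0]},
    {"dp": [0,0,-0.01],"rotation": [0,0,0]},
    {"dp": [0,0,0],"rotation": [0,0,0]},
    {"dp": [0,0,0],"rotation": [0,0,0]},
    {"dp": [0,0,0],"rotation": [0,0,0]},
    {"dp": [0,0,0],"rotation": [0,0,0]},
  ],
)

```text
t: 5.5
eef_pos: [0.5342, -0.027, 0.1771]
ee_rot: [-3.141, -0.001, 3.141]
force: [0.4, 0.5, -3.8]
width: 0.0576
gripper_force: 25.0
```

```bash
python3 - <<'E'
from h import *
F=[]
for i in range(3):
    im,d=vision.grab_frame('scene'); F.append(readout.get_state()['force'][2])
print(np.round(F,2)); P=cloud('scene',d)
m=(d>0)&(abs(P[...,0]-.55)<.05)&(abs(P[...,1]+.04)<.05)&(P[...,2]>.03)
print('z profile',np.histogram(P[m][:,2],bins=np.arange(.02,.26,.01)))
cv2.imwrite('pics/s1.png',cv2.resize(im[130:270,230:390,::-1],None,fx=4,fy=4))
E
```

```text
[-3.42 -3.33 -4.13]
z profile (array([  0, 303,   0,   0,   0,   1,  41,  39,  43,  40,  43,  36,  34,
        35,  55,  49, 106,  28,   7,   6,  37, 119,  89]), array([0.02, 0.03, 0.04, 0.05, 0.06, 0.07, 0.08, 0.09, 0.1 , 0.11, 0.12,
       0.13, 0.14, 0.15, 0.16, 0.17, 0.18, 0.19, 0.2 , 0.21, 0.22, 0.23,
       0.24, 0.25]))
```

View pics/s1.png

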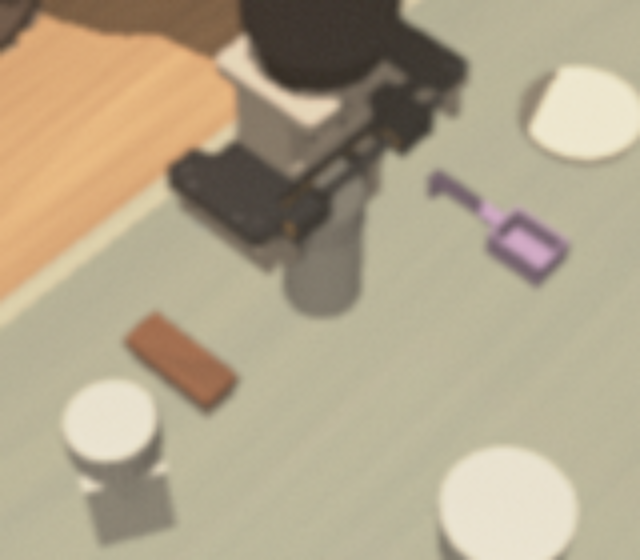

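The round tub hangs upright in the fingers at about (325,240) in the crop, with its underside at z = 0.08. It reads about 3.7 N, so it looks like the full one. I'll set it back down on the shelf.

Emit:
carry_out(
  commands=[
    {"dp": [0,0,0.015],"rotation": [0,0,0]},
    {"dp": [0,0,0.015],"rotation": [0,0,0]},
    {"dp": [0,0,0.01],"rotation": [0,0,0]},
    {"dp": [0,0,0.006],"rotation": [0,0,0]},
    {"dp": [0,0,0.003],"rotation": [0,0,0]},
    {"dp": [0,0,0],"rotation": [0,0,0]},
    {"dp": [0,0,0],"rotation": [0,0,0]},
  ],
)

```text
t: 6.52
eef_pos: [0.5347, -0.0268, 0.129]
ee_rot: [3.141, 0.001, 3.141]
force: [0.1, 0.0, -3.2]
width: 0.0575
gripper_force: 25.0
```

Emit:
carry_out(
  commands=[
    {"dp": [0,0,0.001],"rotation": [0,0,0]},
    {"dp": [0,0,0.0005],"rotation": [0,0,0]},
    {"dp": [0,0,0],"rotation": [0,0,0]},
    {"dp": [0,0,0],"rotation": [0,0,0]},
  ],
)

```text
t: 7.02
eef_pos: [0.5348, -0.0269, 0.1277]
ee_rot: [3.142, 0.001, 3.141]
force: [-1.7, 1.2, 5.3]
width: 0.058
gripper_force: 25.0
```

Emit:
carry_out(
  commands=[
    {"dp": [0,0,0],"rotation": [0,0,0]},
    {"dp": [0,0,0],"rotation": [0,0,0]},
    {"dp": [0,0,0],"rotation": [0,0,0]},
    {"dp": [0,0,0],"rotation": [0,0,0]},
    {"dp": [0,0,0],"rotation": [0,0,0]},
  ],
  grip=0.0876,
)

```text
t: 7.65
eef_pos: [0.5345, -0.0269, 0.127]
ee_rot: [-3.142, -0.0, 3.141]
force: [-0.2, 0.1, 0.7]
width: 0.0875
gripper_force: 0.0
```

Emit:
carry_out(
  commands=[
    {"dp": [0,0,-0.03],"rotation": [0,0,0]},
    {"dp": [0,0,-0.03],"rotation": [0,0,0]},
    {"dp": [0,0,-0.03],"rotation": [0,0,0]},
    {"dp": [0,-0.05,0],"rotation": [0,0,0]},
    {"dp": [0,-0.05,0],"rotation": [0,0,0]},
    {"dp": [0,-0.05,0],"rotation": [0,0,0]},
    {"dp": [-0.0015,-0.043,0],"rotation": [0,0,0]},
    {"dp": [0,0,0],"rotation": [0,0,10]},
  ],
)

```text
t: 8.65
eef_pos: [0.5355, -0.2225, 0.2166]
ee_rot: [-3.141, -0.001, 2.961]
force: [0.2, 0.5, -0.7]
width: 0.0877
gripper_force: 0.0
```

Emit:
carry_out(
  commands=[
    {"dp": [0,0,0],"rotation": [0,0,10]},
    {"dp": [0,0,0],"rotation": [0,0,9.8]},
    {"dp": [0,0,0],"rotation": [0,0,0]},
    {"dp": [0,0,0],"rotation": [0,0,0]},
  ],
)

```text
t: 9.15
eef_pos: [0.5359, -0.2199, 0.217]
ee_rot: [-3.142, -0.0, 2.625]
force: [-1.0, -0.6, -0.2]
width: 0.0877
gripper_force: 0.0
```

```bash
python3 - <<'E'
from h import *
im,d=vision.grab_frame('scene'); P=cloud('scene',d); s=readout.get_state(); print(s['eef_pos'],s['ee_rot'],s['force'])
for x,y in((.535,-.028),(.535,-.22)):
    m=(d>0)&(abs(P[...,0]-x)<.06)&(abs(P[...,1]-y)<.06)&(abs(P[...,2]-.141)<.005)
    c=P[m]; print(len(c),cv2.minEnclosingCircle(c[:,:2].astype(np.float32)) if len(c)>5 else '')
E
```

```text
[ 0.53584729 -0.21987068  0.21706885] [-3.14156646e+00 -2.41056056e-05  2.62427447e+00] [-0.31642831 -0.49818205 -0.98273879]
289 ((0.5350470542907715, -0.027039632201194763), 0.02976207435131073)
377 ((0.53681880235672, -0.21969452500343323), 0.029563164338469505)
```

The round tub stands where it was, and the tool is centred over the square tub. Next I descend and grip its cap.

Emit:
carry_out(
  commands=[
    {"dp": [0,0,0.025],"rotation": [0,0,0]},
    {"dp": [0,0,0.025],"rotation": [0,0,0]},
    {"dp": [0,0,0.02],"rotation": [0,0,0]},
    {"dp": [0,0,0.01],"rotation": [0,0,0]},
    {"dp": [0,0,0.009],"rotation": [0,0,0]},
    {"dp": [0,0,0],"rotation": [0,0,0]},
    {"dp": [0,0,0],"rotation": [0,0,0]},
  ],
)

```text
t: 10.07
eef_pos: [0.5363, -0.22, 0.1287]
ee_rot: [3.141, 0.001, 2.621]
force: [0.2, -0.1, -0.2]
width: 0.0875
gripper_force: 0.0
```

Emit:
carry_out(
  commands=[
    {"dp": [0,0,0],"rotation": [0,0,0]},
    {"dp": [0,0,0],"rotation": [0,0,0]},
    {"dp": [0,0,0],"rotation": [0,0,0]},
    {"dp": [0,0,0],"rotation": [0,0,0]},
    {"dp": [0,0,0],"rotation": [0,0,0]},
    {"dp": [0,0,0],"rotation": [0,0,0]},
  ],
  grip=0.045,
  force=25,
)

```text
t: 10.82
eef_pos: [0.5359, -0.22, 0.1281]
ee_rot: [3.142, 0.0, 2.621]
force: [1.0, -0.6, 1.0]
width: 0.0573
gripper_force: 25.0
```

Emit:
carry_out(
  commands=[
    {"dp": [0,0,-0.01],"rotation": [0,0,0]},
    {"dp": [0,0,-0.015],"rotation": [0,0,0]},
    {"dp": [0,0,-0.015],"rotation": [0,0,0]},
    {"dp": [0,0,-0.01],"rotation": [0,0,0]},
    {"dp": [0,0,0],"rotation": [0,0,0]},
    {"dp": [0,0,0],"rotation": [0,0,0]},
    {"dp": [0,0,0],"rotation": [0,0,0]},
    {"dp": [0,0,0],"rotation": [0,0,0]},
  ],
)

```text
t: 11.82
eef_pos: [0.5357, -0.2199, 0.1776]
ee_rot: [-3.141, -0.001, 2.621]
force: [-0.5, 0.2, -0.9]
width: 0.0579
gripper_force: 25.0
```

```bash
python3 - <<'E'
from h import *
F=[]
for i in range(4):
    im,d=vision.grab_frame('scene'); F.append(readout.get_state()['force'][2])
print(np.round(F,2)); P=cloud('scene',d)
m=(d>0)&(abs(P[...,0]-.55)<.05)&(abs(P[...,1]+.23)<.05)&(P[...,2]>.03)
print('z profile',np.histogram(P[m][:,2],bins=np.arange(.02,.2,.01)))
E
```

```text
[-1.21 -1.3  -1.07 -1.25]
z profile (array([  0, 382,   0,   0,   0,   6,  39,  38,  43,  43,  46,  45,  44,
        72,  87,  86, 238]), array([0.02, 0.03, 0.04, 0.05, 0.06, 0.07, 0.08, 0.09, 0.1 , 0.11, 0.12,
       0.13, 0.14, 0.15, 0.16, 0.17, 0.18, 0.19]))
```

The square tub, lifted to about z = 0.08, reads about 1.2 N. It is the nearly empty one, and the round tub at about 3.7 N is the heavier. I'll put the square tub back.

Emit:
carry_out(
  commands=[
    {"dp": [0,0,0.015],"rotation": [0,0,0]},
    {"dp": [0,0,0.015],"rotation": [0,0,0]},
    {"dp": [0,0,0.01],"rotation": [0,0,0]},
    {"dp": [0,0,0.006],"rotation": [0,0,0]},
    {"dp": [0,0,0.003],"rotation": [0,0,0]},
    {"dp": [0,0,0.001],"rotation": [0,0,0]},
    {"dp": [0,0,0],"rotation": [0,0,0]},
    {"dp": [0,0,0],"rotation": [0,0,0]},
  ],
)

```text
t: 13.02
eef_pos: [0.5361, -0.2199, 0.1284]
ee_rot: [3.141, 0.001, 2.621]
force: [-0.4, 0.3, -1.5]
width: 0.0577
gripper_force: 25.0
```

Emit:
carry_out(
  commands=[
    {"dp": [0,0,0.001],"rotation": [0,0,0]},
    {"dp": [0,0,0],"rotation": [0,0,0]},
    {"dp": [0,0,0],"rotation": [0,0,0]},
  ],
)

```text
t: 13.4
eef_pos: [0.5363, -0.2201, 0.1281]
ee_rot: [3.141, 0.001, 2.621]
force: [-2.1, -0.3, 6.2]
width: 0.0576
gripper_force: 25.0
```

Emit:
carry_out(
  commands=[
    {"dp": [0,0,0],"rotation": [0,0,0]},
    {"dp": [0,0,0],"rotation": [0,0,0]},
    {"dp": [0,0,0],"rotation": [0,0,0]},
    {"dp": [0,0,0],"rotation": [0,0,0]},
    {"dp": [0,0,0],"rotation": [0,0,0]},
  ],
  grip=0.0876,
)

```text
t: 14.02
eef_pos: [0.5359, -0.2199, 0.127]
ee_rot: [-3.142, -0.0, 2.621]
force: [-0.4, -0.0, -1.2]
width: 0.0875
gripper_force: 0.0
```

Emit:
carry_out(
  commands=[
    {"dp": [0,0,-0.03],"rotation": [0,0,0]},
    {"dp": [0,0,-0.03],"rotation": [0,0,0]},
    {"dp": [0,0,-0.03],"rotation": [0,0,0]},
    {"dp": [0,0,0],"rotation": [0,0,-10]},
    {"dp": [0,0,0],"rotation": [0,0,-10]},
    {"dp": [0,0,0],"rotation": [0,0,-9.8]},
    {"dp": [0,0,0],"rotation": [0,0,0]},
  ],
)

```text
t: 14.9
eef_pos: [0.5358, -0.2199, 0.2171]
ee_rot: [3.142, 0.0, 3.14]
force: [0.2, 0.5, -0.1]
width: 0.0879
gripper_force: 0.0
```

Emit:
carry_out(
  commands=[
    {"dp": [0,0.05,0],"rotation": [0,0,0]},
    {"dp": [0,0.05,0],"rotation": [0,0,0]},
    {"dp": [0,0.05,0],"rotation": [0,0,0]},
    {"dp": [0.0015,0.043,0],"rotation": [0,0,0]},
    {"dp": [0,0,0],"rotation": [0,0,0]},
    {"dp": [0,0,0],"rotation": [0,0,0]},
  ],
)

```text
t: 15.65
eef_pos: [0.5344, -0.0268, 0.2171]
ee_rot: [-3.141, -0.0, 3.139]
force: [-0.4, -1.1, 1.0]
width: 0.0873
gripper_force: 0.0
```

```bash
python3 - <<'E'
from h import *
im,d=vision.grab_frame('scene'); P=cloud('scene',d); s=readout.get_state(); print(s['eef_pos'],s['ee_rot'],s['force'])
for x,y in((.535,-.028),(.535,-.22)):
    m=(d>0)&(abs(P[...,0]-x)<.06)&(abs(P[...,1]-y)<.06)&(abs(P[...,2]-.141)<.005)
    c=P[m]; print(len(c),c[:,2].mean(),cv2.minEnclosingCircle(c[:,:2].astype(np.float32)) if len(c)>5 else '')
E
```

```text
[ 0.53443094 -0.02730694  0.21702017] [-3.14144147e+00 -1.28684233e-04  3.13911871e+00] [-0.16225513 -0.23533155  0.58171623]
285 0.139485551708728 ((0.5353165864944458, -0.02715565636754036), 0.02970990352332592)
379 0.13942624639082443 ((0.5372686982154846, -0.2201526015996933), 0.029399581253528595)
```

Emit:
carry_out(
  commands=[
    {"dp": [0,0,0.025],"rotation": [0,0,0]},
    {"dp": [0,0,0.025],"rotation": [0,0,0]},
    {"dp": [0,0,0.02],"rotation": [0,0,0]},
    {"dp": [0,0,0.01],"rotation": [0,0,0]},
    {"dp": [0,0,0.009],"rotation": [0,0,0]},
    {"dp": [0,0,0],"rotation": [0,0,0]},
    {"dp": [0,0,0],"rotation": [0,0,0]},
  ],
)

```text
t: 16.58
eef_pos: [0.5348, -0.0269, 0.1286]
ee_rot: [3.141, 0.001, 3.141]
force: [-0.1, 0.7, -0.2]
width: 0.0876
gripper_force: 0.0
```

Emit:
carry_out(
  commands=[
    {"dp": [0,0,0],"rotation": [0,0,0]},
    {"dp": [0,0,0],"rotation": [0,0,0]},
    {"dp": [0,0,0],"rotation": [0,0,0]},
    {"dp": [0,0,0],"rotation": [0,0,0]},
    {"dp": [0,0,0],"rotation": [0,0,0]},
    {"dp": [0,0,0],"rotation": [0,0,0]},
  ],
  grip=0.045,
  force=25,
)

```text
t: 17.32
eef_pos: [0.5345, -0.0268, 0.1282]
ee_rot: [3.142, 0.0, 3.141]
force: [-0.6, 0.8, 2.5]
width: 0.0579
gripper_force: 25.0
```

Emit:
carry_out(
  commands=[
    {"dp": [0,0,-0.015],"rotation": [0,0,0]},
    {"dp": [0,0,-0.02],"rotation": [0,0,0]},
    {"dp": [0,0,-0.02],"rotation": [0,0,0]},
    {"dp": [0,0,-0.015],"rotation": [0,0,0]},
    {"dp": [0,0,0],"rotation": [0,0,0]},
    {"dp": [0,0,0],"rotation": [0,0,0]},
  ],
)

```text
t: 18.08
eef_pos: [0.5339, -0.027, 0.1974]
ee_rot: [3.141, -0.001, 3.141]
force: [0.3, 1.2, -3.3]
width: 0.058
gripper_force: 25.0
```

Emit:
carry_out(
  commands=[
    {"dp": [0,0.02,0],"rotation": [0,0,0]},
    {"dp": [0,0.03,0],"rotation": [0,0,0]},
    {"dp": [-0.005,0.04,0],"rotation": [0,0,0]},
    {"dp": [-0.005,0.04,0],"rotation": [0,0,0]},
    {"dp": [-0.004,0.04,0],"rotation": [0,0,0]},
    {"dp": [0,0.04,0],"rotation": [0,0,0]},
    {"dp": [0,0.04,0],"rotation": [0,0,0]},
    {"dp": [0,0.03,0],"rotation": [0,0,0]},
  ],
)

```text
t: 19.08
eef_pos: [0.548, 0.2544, 0.1967]
ee_rot: [-3.14, -0.002, -3.141]
force: [0.6, -0.9, -4.8]
width: 0.0576
gripper_force: 25.0
```

Emit:
carry_out(
  commands=[
    {"dp": [0,0.01,0],"rotation": [0,0,0]},
    {"dp": [0,0,0],"rotation": [0,0,0]},
    {"dp": [0,0,0],"rotation": [0,0,0]},
    {"dp": [0,0,0],"rotation": [0,0,0]},
  ],
)

```text
t: 19.58
eef_pos: [0.5486, 0.2621, 0.1981]
ee_rot: [-3.141, -0.0, 3.14]
force: [-0.2, 0.6, -3.9]
width: 0.0576
gripper_force: 25.0
```

Emit:
carry_out(
  commands=[
    {"dp": [0,0.001,0.015],"rotation": [0,0,0]},
    {"dp": [0,0,0.02],"rotation": [0,0,0]},
    {"dp": [0,0,0.012],"rotation": [0,0,0]},
    {"dp": [0,0,0.007],"rotation": [0,0,0]},
    {"dp": [0,0,0.003],"rotation": [0,0,0]},
    {"dp": [0,0,0.002],"rotation": [0,0,0]},
    {"dp": [0,0,0],"rotation": [0,0,0]},
    {"dp": [0,0,0],"rotation": [0,0,0]},
  ],
)

```text
t: 20.58
eef_pos: [0.5487, 0.2642, 0.1395]
ee_rot: [3.141, 0.0, 3.141]
force: [0.5, 0.6, -4.0]
width: 0.0574
gripper_force: 25.0
```

Emit:
carry_out(
  commands=[
    {"dp": [0,0,0.001],"rotation": [0,0,0]},
    {"dp": [0,0,0],"rotation": [0,0,0]},
    {"dp": [0,0,0],"rotation": [0,0,0]},
  ],
)

```text
t: 20.95
eef_pos: [0.5487, 0.2642, 0.1382]
ee_rot: [3.141, 0.0, 3.141]
force: [0.6, 0.3, -2.1]
width: 0.0579
gripper_force: 25.0
```

Force is falling towards zero, so the tub is touching the coaster. I'll press 1 mm more, open, rise and check.

Emit:
carry_out(
  commands=[
    {"dp": [0,0,0.001],"rotation": [0,0,0]},
    {"dp": [0,0,0],"rotation": [0,0,0]},
    {"dp": [0,0,0],"rotation": [0,0,0]},
  ],
)

```text
t: 21.32
eef_pos: [0.5489, 0.2642, 0.1382]
ee_rot: [3.141, 0.001, 3.142]
force: [-2.6, -0.5, 6.4]
width: 0.0575
gripper_force: 25.0
```

Emit:
carry_out(
  commands=[
    {"dp": [0,0,0],"rotation": [0,0,0]},
    {"dp": [0,0,0],"rotation": [0,0,0]},
    {"dp": [0,0,0],"rotation": [0,0,0]},
    {"dp": [0,0,0],"rotation": [0,0,0]},
    {"dp": [0,0,0],"rotation": [0,0,0]},
  ],
  grip=0.0876,
)

```text
t: 21.95
eef_pos: [0.5486, 0.2641, 0.137]
ee_rot: [-3.141, -0.0, 3.141]
force: [-0.7, -0.5, -1.1]
width: 0.0875
gripper_force: 0.0
```

Emit:
carry_out(
  commands=[
    {"dp": [0,0,-0.02],"rotation": [0,0,0]},
    {"dp": [0,0,-0.03],"rotation": [0,0,0]},
    {"dp": [0,0,-0.03],"rotation": [0,0,0]},
    {"dp": [0,0,-0.02],"rotation": [0,0,0]},
    {"dp": [0,-0.05,0],"rotation": [0,0,0]},
    {"dp": [0,-0.05,0],"rotation": [0,0,0]},
    {"dp": [0,-0.04,0],"rotation": [0,0,0]},
    {"dp": [0,0,0],"rotation": [0,0,0]},
  ],
)

```text
t: 22.95
eef_pos: [0.5482, 0.1217, 0.2374]
ee_rot: [3.142, 0.0, 3.138]
force: [0.6, 0.0, 0.3]
width: 0.0876
gripper_force: 0.0
```

```bash
python3 - <<'E'
from h import *
for n in('scene','top'):
    im,d=vision.grab_frame(n); P=cloud(n,d)
    for x,y,z in((.548,.263,.15),(.535,-.22,.14)):
        m=(d>0)&(abs(P[...,0]-x)<.06)&(abs(P[...,1]-y)<.06)&(abs(P[...,2]-z)<.006)
        c=P[m]; print(n,len(c),c[:,2].mean().round(4) if len(c) else '',cv2.minEnclosingCircle(c[:,:2].astype(np.float32)) if len(c)>5 else '')
    if n=='scene': cv2.imwrite('pics/s2.png',im[...,::-1])
E
```

```text
scene 223 0.1494 ((0.549674391746521, 0.26479992270469666), 0.030422180891036987)
scene 390 0.1393 ((0.5371294021606445, -0.21975253522396088), 0.030132943764328957)
top 11 0.1483 ((0.5214471817016602, 0.2658984661102295), 0.00961084570735693)
top 529 0.1396 ((0.5359351634979248, -0.22009743750095367), 0.029172388836741447)
```

View pics/s2.png

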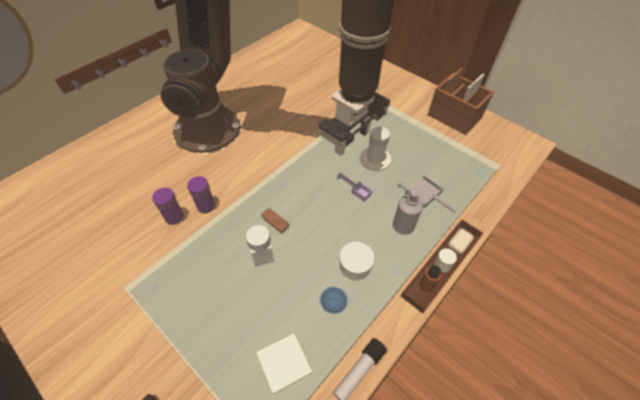

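The round tub stands upright on the coaster at (378,148), centred to within about 2 mm. The square tub is back in its place at (260,243), the dispenser at (407,213) is untouched, and the gripper is clear of everything. I'm handing the job in.

```bash
python3 -c "
from h import *
print(arm.job_done())"
```

```text
the job is handed in; nothing more can be done
None
```

The job is handed in, with no verdict returned: the round tub was the heavier (about 3.7 N against 1.2 N) and now stands upright about 2 mm from the coaster's centre, the square tub is back where I found it, and the dispenser was not touched.

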